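# Lock the banding wheel by its hidden rim notch

## Robot

A 6-joint arm with a two-finger parallel gripper is mounted at the origin on the work surface. World frame = base frame: x ahead of the robot, y to its left, z up, the work surface at z = 0. Lengths are in m, angles in rad, forces in N, time in s.
With the tool pointing down it reaches from about 0.425 to 0.95 m from the base axis. Payload 3.5 kg.
Tool frame: the origin (TCP) lies at the very end of the fingers, on their centre line; the grasp point (between the pads) lies 19 mm behind it; z points along the fingers, y is the line along which they close (so a half turn about z gives the same grasp; the last joint's range is limited). The gripper opens to 85 mm and grips with 20 to 120 N. Pads are 22 mm wide; open, the fingers measure 114 mm over their backs; the gripper's body (76 mm by 85 mm) begins 54 mm behind the grasp point. The pads swing forward as they close: fully open they stand 13 mm farther back than shut.
Start: joints at [1.021, 0.286, 1.577, -0, 1.279, -0.15], TCP at [0.263, 0.622, 0.231] pointing down, gripper open.
Joint ranges: [-2.77, 2.77], [-0.9, 2.22], [0.21, 2.48], [-1.53, 4.67], [0.24, 2.81], [-2.84, 2.84]. Speed limits (rad/s): [2.79, 2.79, 3.14, 3.14, 3.14, 3.14].

## Interface

Orientations are given as a unit quaternion [x, y, z, w].
In Python, from plant import ctrl gives the robot as it stands.
- The arm moves only by the tool carry_out, never from a script. Its argument "deltas" is one flat list of numbers, 6 for each row, row after row: the shift along the tool's x, y, z in m, then the turn, a rotation vector about the tool's x, y, z in rad. A call has 1 to 5 rows; each row is the pose to reach, as a shift and turn from the pose commanded when the call began, along the tool's axes at that moment; what a row does not reach only later rows make up. A row lasts 1/8 s, in which the tool goes at most 62.5 mm and 10.7 degrees, less where a joint would pass 70% of its speed; a pose out of reach is approached as far as the arm can. A call with a gripper value outside its range is refused whole. "grip" is the opening in per cent of the stroke, from 0 (shut) to 100 (fully open), set as the call begins (left out, the last holds). The fingers move at their own pace and stop on an object; "grip_force" is the grip in N (left out, the last holds). Time passes only in rows, so rows that repeat a pose let the fingers close. It gives the time, the measured TCP pose, the force, the opening and the grip force at its end, in the units of the state.
- ctrl.get_state(): the state, without advancing time (a new reading comes with each control period).
- ctrl.read_camera(name): name is "side" or "top" or "wrist"; returns (picture, depth): 400x640x3 uint8, red, green, blue; 400x640 float32, m along the optical axis (not along the pixel's ray), 0 where there is no reading.
- ctrl.camera_model(name): a dict with "intrinsics" (3x3 intrinsics, pixels), "k1" (the pictures are not rectified: a ray, as slopes to the right and down, at radius r is drawn at 1 + k1 r^2 times it, then the intrinsics apply), "extrinsics" (4x4, takes a point from world to camera coordinates); the wrist camera has in their place "hand_eye" (4x4, takes a point from camera to tool coordinates, whose origin is the TCP and whose axes are the flange's). Camera axes: x right, y down, z forward; pixel columns grow to the right and rows downward; lengths in m; the calibration is good to about 2 mm. A picture is of the moment at which its call begins: read the wrist's pose just before it. camera_model takes no time and is no camera call.
- ctrl.sign_off(): hands the job in; it is judged then, once.
Trained networks look in the newest picture that a camera, given by its name, has taken for a name from the list of things; names that differ only in an ending like _2 or _b are one class to them, and where a whole thing is asked for, a point or a joint stands for the part that bears it (a point fixed in the world has none). Each returns a list of dicts, best first, with "score" (0 to 1); they miss things now and then, are a little off and sometimes report something else, mostly with a low value. They report only what shows in the picture. A call takes as long as a camera call.
- ctrl.find_in(camera, query): "uv" ([column, row] in pixels, amid what is visible of it).
The state is a dict: "time": time; "qpos": joint angles; "dq": joint speeds; "joint_efforts": joint torques, N m; "eef_pos": TCP position; "tcp_rot": TCP orientation; "contact_force": force on the tool from outside, world axes, zero at the start; "wrist_torque": the same for the moment, N m; "opening": opening from 0.0 (shut) to 1.0 (fully open); "finger_force": force on a finger pad.
Only numpy, scipy, OpenCV 4.12 (cv2) and the standard library are available. Lean on these libraries where they do the work, as an engineer would, in place of code of your own. Each camera call takes 0.05 s, during which the arm holds its last target. There are 200 camera calls.

## Task

Lock the pottery banding wheel: set a fingertip on top of its raised rim beside the red tab, run it clockwise (seen from above) along the rim until you find the notch, then press the key inside the notch fully down and draw clear. Leave the bowl on the wheel and the jar, brush crock and paint cup where they stand, and pick nothing up.

Things in the scene. Friction and masses are not known exactly. Their poses are not given: they have to be found in the camera images.
- stand: Fixed foot of the banding wheel; origin on the table under the wheel's centre, z up, -x axis towards the red tab. The round wheel on it is braked and does not turn under a fingertip. Raised blue rim: circle of 100 mm mean radius (91 to 109 mm), flat top 86 mm above the table, 26 mm above the wheel's floor. One notch breaks the rim.
- wheel_floor (a point): Centre of the wheel's floor, 60 mm above the table. The notch in the rim is 50 mm long (30 degrees) and open to inside and outside. Its centre lies anywhere from 74 to 195 degrees clockwise (seen from above) of the red tab; where is not told, it must be felt or seen.
- red_tab (a point): Middle of the red tab's top, 131 mm from the wheel's centre, 37 mm above the table; the tab is 22 mm wide, 34 mm long and sticks out under the rim.
- rim_start (a point): Point on the middle of the rim's top beside the red tab (on the stand's -x axis, 100 mm from the centre, 86 mm above the table), where the sweep begins.
- rim_45 (a point): Point on the middle of the rim's top 45 degrees clockwise (seen from above) of rim_start; the sweep passes it before the notch.
- key (a joint): Travel straight down of the brass key in the notch (40 mm along the rim, 16 mm across), m: 0 raised, its top 8 mm below the rim's top; 0.008 fully down (locked), its top 16 mm below the rim's top. It takes about 3 to 4 N to push and stays where it is left.
- bowl: Loose small unglazed bowl, 80 mm across, 45 mm high, standing on the wheel's floor near its centre; origin at the centre of its underside. To be left alone.
- jar: Loose closed glass jar, 72 mm across, 110 mm high, on the table; origin at the centre of its underside. To be left alone.
- crock: Loose white crock of brushes, 92 mm across, 110 mm high (170 mm with brushes), on the table; origin at the centre of its underside. To be left alone.
- cup: Loose small clear cup of orange paint, 62 mm across, 36 mm high, on the table; origin at the centre of its underside. To be left alone.

How it is judged:
On the way, in this order (a step that is already met when the one before it is completed fails the run):
1. a fingertip rests on the rim beside the red tab, the key still raised (contact force between the fingers and stand above 0.4 N and horizontal distance between the grasp point and rim_start below 0.03 m and value of joint key below 0.003 m), for 0.02 s.
2. the fingertip is on the rim 45 degrees further clockwise, the key still raised (contact force between the fingers and stand above 0.4 N and horizontal distance between the grasp point and rim_45 below 0.03 m and value of joint key below 0.003 m), for 0.02 s.
3. the fingertip presses the key down in its notch (value of joint key above 0.0065 m and contact force between the fingers and stand above 0.4 N), for 0.05 s.
At the end, for the whole second after the job is handed in: The key is down by more than 6.5 of its 8 mm and stays so; the bowl is within 20 mm, and the jar, crock and cup within 30 mm, of where they began, the bowl at rest (value of joint key above 0.0065 m and distance of bowl from where it was at the start of the episode below 0.02 m and distance of each of jar, crock, cup from where it was at the start of the episode below 0.03 m and linear speed of bowl below 0.02 m/s); the robot touches nothing.
It fails at once if the bowl was shifted or lifted by more than 20 mm (distance of bowl from where it was at the start of the episode above 0.02 m).
It fails at once if the jar, crock or cup was shifted or lifted by more than 30 mm (distance of any of jar, crock, cup from where it was at the start of the episode above 0.03 m).
It also fails if it takes over 72 s, if anything falls off the work surface, if the arm or the gripper's body presses on something with over 40 N, if the wrist force passes 120 N, or if a joint passes its speed limit or range.

## Working session

There is one attempt and no reset: what is moved stays moved. The work goes in short steps, Python scripts to look and compute and a tool call to move; the robot and the scene stay as the last step left them, time stands still between calls to the robot, and variables do not carry over. Pictures are saved under pics/ and viewed, at most 10 in all, crops included, and the job is handed in when it is done.

Besides the shell and the picture viewer there is one more tool, called after "Call:" as name(argument=value, ...), one argument or row to a line, values as JSON. carry_out: Moves the arm, as the interface text tells. Its arguments: {"type":"object","properties":{"deltas":{"type":"array"},"grip":{"type":"number"},"grip_force":{"type":"number"}},"required":["deltas"]}

```bash
mkdir -p pics; cat > h.py <<'E'
from plant import ctrl
import numpy as np, cv2
from scipy.spatial.transform import Rotation as R
def cam(n):
    s=ctrl.get_state(); im,d=ctrl.read_camera(n); m=ctrl.camera_model(n)
    if n=="wrist":
        T=np.eye(4);T[:3,:3]=R.from_quat(s["tcp_rot"]).as_matrix();T[:3,3]=s["eef_pos"];T=T@np.array(m["hand_eye"])
    else: T=np.linalg.inv(np.array(m["extrinsics"]))
    return im,d,np.array(m["intrinsics"]),m["k1"],T
def rays(uv,K,k1):
    uv=np.asarray(uv,float).reshape(-1,2); p=(uv-K[[0,1],[2,2]])/K[[0,1],[0,1]]
    q=p.copy()
    for _ in range(20): q=p/(1+k1*(q**2).sum(1,keepdims=True))
    return np.c_[q,np.ones(len(q))]
def cloud(d,K,k1,T):
    h,w=d.shape; u,v=np.meshgrid(np.arange(w),np.arange(h))
    P=rays(np.c_[u.ravel(),v.ravel()],K,k1)*d.reshape(-1,1)
    return (P@T[:3,:3].T+T[:3,3]).reshape(h,w,3)
E
python3 - <<'E'
from h import *
s=ctrl.get_state();print(s["eef_pos"],s["tcp_rot"],s["time"])
for n in("top","side"):
    im,d,K,k1,T=cam(n);cv2.imwrite(f"pics/{n}0.png",im[...,::-1]);C=cloud(d,K,k1,T);np.save(n+"C",C);np.save(n+"I",im)
    for q in("stand","red_tab","key","bowl","jar","crock","cup"):
        for r in ctrl.find_in(n,q)[:2]:
            u,v=np.round(r["uv"]).astype(int);print(n,q,round(r["score"],2),u,v,C[v,u].round(3))
E
```

```text
[0.26236588 0.62120593 0.2299277 ] [ 1.98569418e-01  9.80086098e-01 -1.12129677e-03 -4.11776637e-04] 0.0
top stand 0.92 317 189 [0.512 0.008 0.06 ]
top red_tab 0.57 316 189 [0.512 0.01  0.059]
top key 0.68 317 188 [0.515 0.008 0.061]
top key 0.41 278 167 [0.565 0.109 0.078]
top bowl 0.6 317 177 [0.543 0.009 0.064]
top jar 0.92 469 196 [ 0.501 -0.374  0.107]
top crock 0.58 165 180 [0.532 0.434 0.003]
top crock 0.44 430 235 [ 0.399 -0.303  0.018]
top cup 0.79 429 238 [ 0.391 -0.301  0.016]
top cup 0.3 317 188 [0.515 0.008 0.061]
side stand 0.75 331 208 [ 0.531 -0.008  0.061]
side red_tab 0.79 330 209 [ 0.527 -0.009  0.059]
side key 0.52 313 180 [0.564 0.113 0.078]
side bowl 0.84 329 191 [0.564 0.04  0.078]
side bowl 0.27 434 293 [ 0.481 -0.415  0.09 ]
side jar 0.68 434 292 [ 0.482 -0.414  0.092]
side jar 0.64 329 208 [ 0.527 -0.005  0.061]
side crock 0.68 249 154 [0.494 0.36  0.084]
side cup 0.65 368 305 [ 0.394 -0.305  0.02 ]
```

View pics/top0.png

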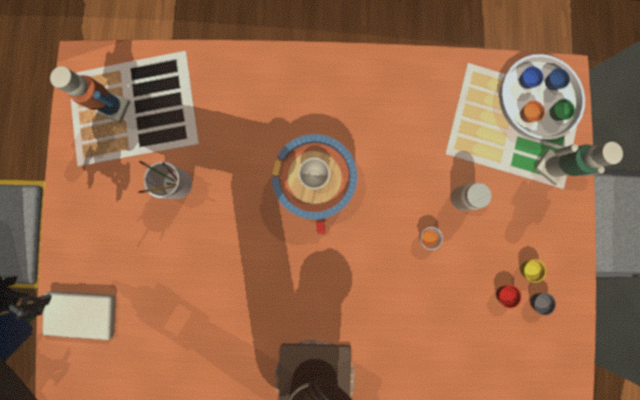

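View pics/side0.png

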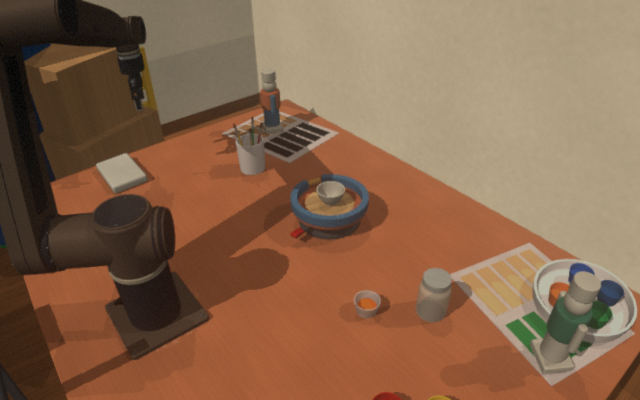

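The top view shows the wheel at about (315,177) with its red tab at (321,227), towards the robot. The brass key is in a gap on the left at (278,167), which is about 100° clockwise of the tab. Next I fit the rim circle.

```bash
python3 - <<'E'
from h import *
from scipy.optimize import least_squares
for n in("top","side"):
    C=np.load(n+"C.npy");I=np.load(n+"I.npy").astype(int)
    box=(np.hypot(C[...,0]-.545,C[...,1]-.01)<.17)
    b=box&(I[...,2]>I[...,0]+15)&(C[...,2]>.078)&(C[...,2]<.095)
    P=C[b]; f=least_squares(lambda p:np.hypot(P[:,0]-p[0],P[:,1]-p[1])-p[2],[.545,.01,.1],loss="soft_l1",f_scale=.004)
    c=f.x[:2];print(n,b.sum(),f.x.round(4),"z",np.median(P[:,2]))
    r=box&(I[...,0]>I[...,1]+60)&(I[...,0]>I[...,2]+60)&(abs(C[...,2]-.037)<.012)
    t=np.median(C[r],0); a0=np.arctan2(*(t[:2]-c)[::-1]);print(" tab",r.sum(),t.round(4),np.hypot(*(t[:2]-c)),np.degrees(a0))
    rr=np.hypot(C[...,0]-c[0],C[...,1]-c[1]);k=box&(rr>.088)&(rr<.112)&(C[...,2]>.07)&(I[...,0]>I[...,2]+30)
    if k.any():
        t=np.median(C[k],0);a=np.arctan2(*(t[:2]-c)[::-1]);print(" key",k.sum(),t.round(4),np.degrees(a), "cw",np.degrees(a0-a)%360)
E
```

```text
top 1379 [0.543  0.0161 0.0995] z 0.08605166412106302
 tab 101 [ 0.4136 -0.0028  0.0367] 0.1307132415693427 -171.71430443306662
 key 112 [0.5623 0.1128 0.0777] 78.71769570890606 cw 109.56799985802729
side 688 [0.5414 0.0131 0.1001] z 0.08605967818611138
 tab 80 [ 0.4121 -0.0069  0.0368] 0.13085550090764406 -171.1912809097404
 key 80 [0.5612 0.1085 0.0784] 78.25882971205218 cw 110.54988937820744
```

Call:
carry_out(
  deltas=[-0.038,-0.047,0,0,0,0,-0.076,-0.094,0,0,0,0,-0.114,-0.141,0,0,0,0,-0.152,-0.188,0,0,0,0,-0.19,-0.235,0,0,0,0],
  grip=0,
)

```text
time: 1.42
eef_pos: [0.3465, 0.3296, 0.2316]
tcp_rot: [0.198, 0.98, 0.0, 0.001]
contact_force: [0.7, -0.1, 0.4]
opening: 0.003
finger_force: 0.0
```

Call:
carry_out(
  deltas=[-0.038,-0.047,0,0,0,0,-0.076,-0.094,0,0,0,0,-0.114,-0.141,0,0,0,0,-0.152,-0.188,0,0,0,0,-0.19,-0.235,0,0,0,0],
)

```text
time: 2.05
eef_pos: [0.4301, 0.039, 0.2319]
tcp_rot: [0.199, 0.98, 0.0, 0.001]
contact_force: [1.3, -0.6, -0.6]
opening: 0.001
finger_force: 0.0
```

```bash
cat >> h.py <<'E'
c=np.array([.542,.0145]); A0=np.radians(-171.45)
def rim(deg): a=A0-np.radians(deg); return c+.1*np.array([np.cos(a),np.sin(a)])
def show(pts):
    s=ctrl.get_state();Rm=R.from_quat(s["tcp_rot"]).as_matrix()
    print(round(s["time"],2),np.round(s["eef_pos"],4),"F",np.round(s["contact_force"],2),"op",s["opening"])
    for p in pts: print(np.round(p,3),"->",(Rm.T@(np.array(p)-s["eef_pos"])).round(4))
E
python3 - <<'E'
from h import *
show([[*rim(0),.11]])
im,d,K,k1,T=cam("wrist");cv2.imwrite("pics/w0.png",im[...,::-1])
E
```

```text
2.05 [0.4301 0.039  0.2319] F [ 1.3  -0.65 -0.59] op 0.0013888092614446324
[ 0.443 -0.     0.11 ] -> [-0.0271 -0.0313  0.122 ]
```

View pics/w0.png

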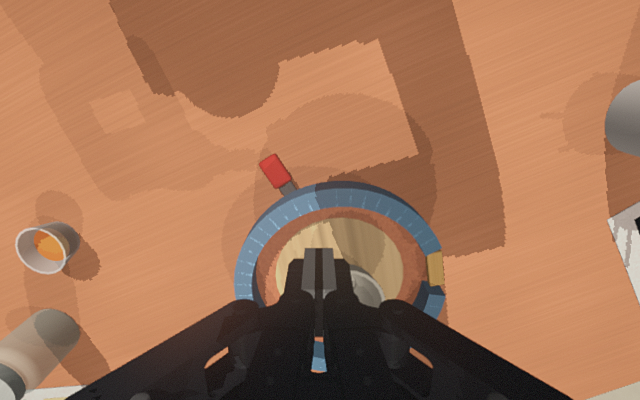

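The wrist view shows the red tab at (277,170), the rim below it, and the brass key in the notch at (435,268), which agrees with the fit. Descending now.

Call:
carry_out(
  deltas=[-0.027,-0.031,0.03,0,0,0,-0.027,-0.031,0.08,0,0,0,-0.027,-0.031,0.12,0,0,0,-0.027,-0.031,0.133,0,0,0,-0.027,-0.031,0.133,0,0,0],
)

```text
time: 2.72
eef_pos: [0.4426, 0.0021, 0.0984]
tcp_rot: [0.198, 0.98, 0.0, -0.0]
contact_force: [0.0, -0.5, 0.3]
opening: -0.0
finger_force: 0.0
```

Call:
carry_out(
  deltas=[0,0,0.003,0,0,0,0,0,0.006,0,0,0,0,0,0.009,0,0,0,0,0,0.009,0,0,0],
)

```text
time: 3.22
eef_pos: [0.4425, 0.0019, 0.0893]
tcp_rot: [0.199, 0.98, -0.0, -0.0]
contact_force: [0.2, 0.1, -0.4]
opening: 0.0
finger_force: 0.0
```

Call:
carry_out(
  deltas=[0,0,0.002,0,0,0,0,0,0.003,0,0,0,0,0,0.004,0,0,0],
)

```text
time: 3.6
eef_pos: [0.4426, 0.0018, 0.086]
tcp_rot: [0.199, 0.98, -0.0, -0.001]
contact_force: [-3.5, 1.8, 9.4]
opening: -0.003
finger_force: 4.7
```

```bash
python3 - <<'E'
from h import *
show([[*rim(a),.086] for a in range(0,116,9)]+[[*rim(110),.086]])
E
```

```text
3.6 [0.4426 0.0018 0.086 ] F [-3.52  1.81  9.38] op -0.002969325046883091
[ 0.443 -0.     0.086] -> [-0.0013 -0.0018  0.    ]
[0.442 0.015 0.086] -> [0.0058 0.0121 0.    ]
[0.443 0.031 0.086] -> [0.0106 0.0271 0.    ]
[0.447 0.046 0.086] -> [0.0131 0.0426 0.    ]
[0.453 0.061 0.086] -> [0.013  0.0583 0.    ]
[0.462 0.074 0.086] -> [0.0106 0.0738 0.    ]
[0.472 0.086 0.086] -> [0.0057 0.0887 0.    ]
[0.484 0.096 0.086] -> [-0.0014  0.1027 -0.    ]
[0.497 0.104 0.086] -> [-0.0107  0.1153 -0.    ]
[0.512 0.11  0.086] -> [-0.0218  0.1264 -0.    ]
[0.527 0.113 0.086] -> [-0.0345  0.1356 -0.    ]
[0.543 0.114 0.086] -> [-4.850e-02  1.428e-01 -1.000e-04]
[0.558 0.113 0.086] -> [-6.340e-02  1.476e-01 -1.000e-04]
[0.562 0.113 0.086] -> [-6.680e-02  1.483e-01 -1.000e-04]
```

Call:
carry_out(
  deltas=[0.006,0.012,0,0,0,0,0.0105,0.027,0,0,0,0,0.013,0.0425,0,0,0,0,0.013,0.058,0,0,0,0,0.0105,0.074,0,0,0,0],
)

```text
time: 4.22
eef_pos: [0.4619, 0.0748, 0.086]
tcp_rot: [0.198, 0.98, -0.001, -0.0]
contact_force: [-3.5, -5.2, 6.9]
opening: -0.001
finger_force: 3.8
```

Call:
carry_out(
  deltas=[0,0,0,0,0,0,-0.005,0.015,0,0,0,0,-0.012,0.029,0,0,0,0,-0.021,0.0415,0,0,0,0,-0.032,0.0525,0,0,0,0],
)

```text
time: 4.85
eef_pos: [0.5099, 0.11, 0.086]
tcp_rot: [0.198, 0.98, -0.002, -0.003]
contact_force: [-8.5, -3.1, 13.5]
opening: -0.001
finger_force: 6.8
```

Call:
carry_out(
  deltas=[-0.013,0.009,0,0,0,0,-0.027,0.016,0,0,0,0,-0.042,0.021,0,0,0,0,-0.045,0.022,0,0,0,0,-0.045,0.022,0,0,0,0],
)

```text
time: 5.48
eef_pos: [0.5608, 0.1129, 0.0843]
tcp_rot: [0.199, 0.98, -0.0, -0.001]
contact_force: [0.3, -0.3, 0.3]
opening: 0.003
finger_force: 0.0
```

```bash
python3 - <<'E'
from h import *
show([[*rim(110),.086]])
im,d,K,k1,T=cam("side");cv2.imwrite("pics/s1.png",cv2.resize(im[130:280,230:430,::-1],(800,600)))
E
```

```text
5.47 [0.5608 0.1129 0.0843] F [ 0.3  -0.27  0.32] op 0.003151216320052782
[0.562 0.113 0.086] -> [-0.0011  0.     -0.0017]
```

View pics/s1.png

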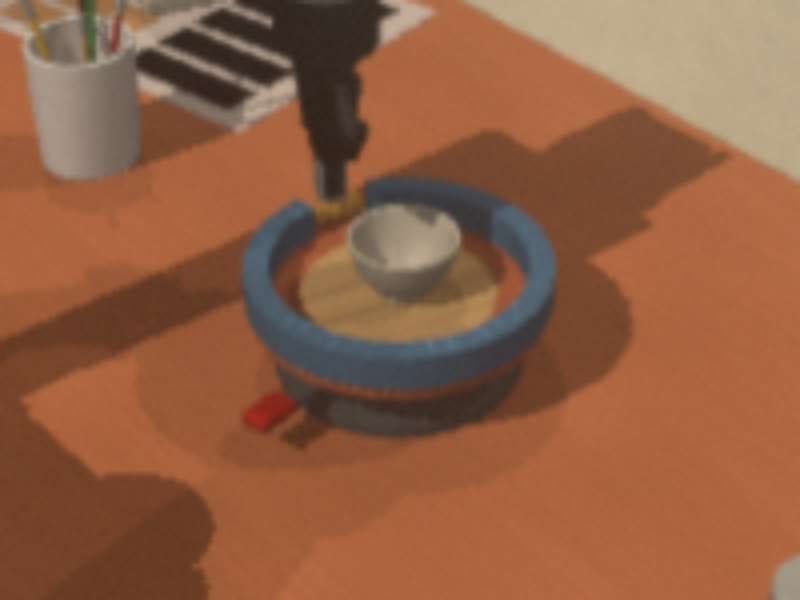

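The force has dropped to zero and the tip has sunk 1.7 mm, so it is in the notch. The picture shows the tip above the brass key at (338,200), between the notch walls. Pressing down now: the key top is at about z 0.078, and fully down it is at 0.070.

Call:
carry_out(
  deltas=[-0.001,0,0.003,0,0,0,-0.001,0,0.006,0,0,0,-0.001,0,0.008,0,0,0,-0.001,0,0.0095,0,0,0,-0.001,0,0.0095,0,0,0],
)

```text
time: 6.15
eef_pos: [0.5626, 0.1124, 0.0758]
tcp_rot: [0.199, 0.98, 0.0, 0.0]
contact_force: [-1.3, -1.1, 0.9]
opening: 0.003
finger_force: 0.3
```

Call:
carry_out(
  deltas=[0,0,0.0015,0,0,0,0,0,0.003,0,0,0,0,0,0.004,0,0,0,0,0,0.005,0,0,0,0,0,0.005,0,0,0],
)

```text
time: 6.78
eef_pos: [0.5626, 0.1124, 0.0707]
tcp_rot: [0.199, 0.98, 0.0, 0.0]
contact_force: [-0.8, -0.7, 2.0]
opening: 0.005
finger_force: 0.9
```

Call:
carry_out(
  deltas=[0,0,0.0005,0,0,0,0,0,0.001,0,0,0,0,0,0.0015,0,0,0,0,0,0.0015,0,0,0],
)

```text
time: 7.28
eef_pos: [0.5627, 0.1124, 0.07]
tcp_rot: [0.199, 0.98, -0.0, -0.0]
contact_force: [-2.5, -0.4, 5.7]
opening: 0.002
finger_force: 3.0
```

Call:
carry_out(
  deltas=[0,0,0.0005,0,0,0,0,0,0.001,0,0,0,0,0,0.001,0,0,0],
)

```text
time: 7.65
eef_pos: [0.5628, 0.1124, 0.07]
tcp_rot: [0.198, 0.98, -0.0, -0.0]
contact_force: [-4.4, 0.1, 10.9]
opening: 0.001
finger_force: 5.1
```

The key is bottomed: the force climbs while z holds at 0.070. Drawing clear.

Call:
carry_out(
  deltas=[0,0,-0.01,0,0,0,0,0,-0.04,0,0,0,0,0,-0.09,0,0,0,0,0,-0.14,0,0,0,0,0,-0.14,0,0,0],
)

```text
time: 8.28
eef_pos: [0.5659, 0.1125, 0.2143]
tcp_rot: [0.199, 0.98, 0.001, 0.006]
contact_force: [0.8, -0.1, 0.3]
opening: 0.001
finger_force: 0.0
```

```bash
python3 - <<'E'
from h import *
show([])
im,d,K,k1,T=cam("side");C=cloud(d,K,k1,T);C0=np.load("sideC.npy")
for X in (C0,C):
    m=(np.hypot(X[...,0]-.562,X[...,1]-.1125)<.006)&(X[...,2]<.1);print(m.sum(),np.median(X[m],0).round(4))
cv2.imwrite("pics/s2.png",cv2.resize(im[130:280,230:430,::-1],(800,600)))
E
```

```text
8.28 [0.5659 0.1125 0.2143] F [ 0.76 -0.09  0.27] op 0.0009570855247610248
18 [0.5628 0.1119 0.0665]
13 [0.5603 0.1108 0.0697]
```

View pics/s2.png

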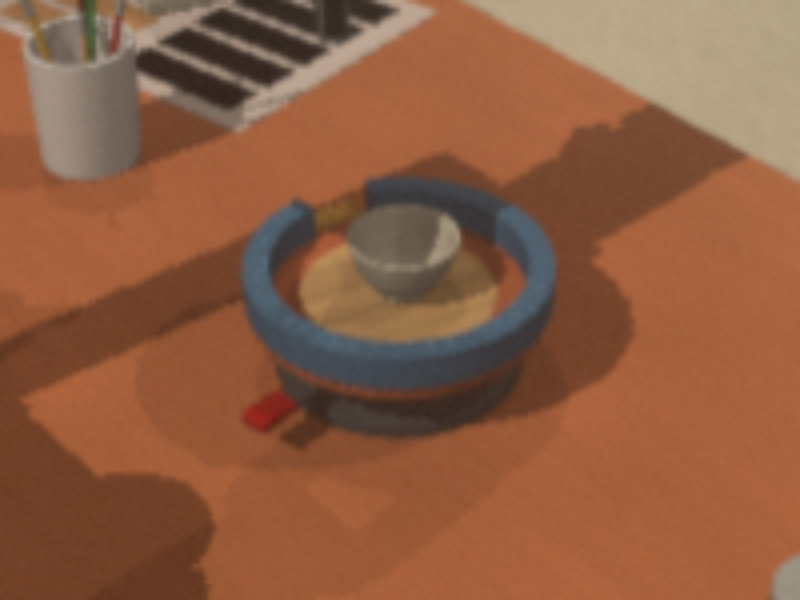

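The key sits low in the notch at (335,215), with its top at 0.070. The bowl has not moved and the arm is clear. Handing in.

```bash
python3 -c "
from plant import ctrl
print(ctrl.sign_off())"
```

```text
the job is handed in; nothing more can be done
None
```

The banding wheel is locked: I ran the fingertip from beside the red tab clockwise along the rim to the notch, about 110° round, pressed the key to its stop (top at 70 mm), drew clear without disturbing the bowl, and handed the job in (no verdict was shown).

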